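# Load the condiment caddy, draw out its telescoping handle and hold it up

### The job

Stand the stray shaker and the stray tin upright in the carrying caddy, each in the compartment that already holds one of its own kind. Then squeeze the release button in the caddy's handle, draw the handle up past its first stop to the second (fully out), and lift the caddy by it, level and a few centimetres clear of the table, with nothing in it tipped over and the other things on the table left alone. Finish while still holding the caddy up by its extended handle.

Things in the scene. Friction and masses are not known exactly. Their poses are not given: they have to be found in the camera images.
- caddy: Loose wooden tray, 340 (its x) x 180 (y) mm, walls 40 high, 5 thick, floor 5 thick; 0.5 kg. A 60 mm high cross wall at x = 0 makes compartments x > 0 and x < 0: one holds a shaker, the other a tin, near x = +-95, y = -45 mm; the places at x = +-95, y = +38 mm are free. A steel column (28 mm square, 130 high) in the middle carries the handle. Origin: centre of the underside, z up.
- handle_grip (a point): Centre of the handle's grip: black block 60 mm long (caddy x), 26 wide (caddy y), 34 high, on a thin pole over the column; 152 mm above the caddy's underside when in, moves up with the handle. Clear 25 mm beside it. Taken from above, one finger on each long side, the fingers squeeze the button in and can carry the caddy.
- handle (a joint): How far the handle is drawn straight up out of the caddy (m): 0 in, 0.05 first stop, 0.1 second stop, fully out (rigid end). Friction about 1.5 N. Latched at 0 while the button is out; if the button is let go before the first stop, the handle catches there. With the button kept pressed it slides past the first stop to the second.
- release (a joint): Press of the steel button in the grip's long side facing caddy -y (m): 0 = out (6.5 mm proud of the side), 0.006 = fully in, almost flush; it moves towards caddy +y. Button 32 mm long (caddy x), 24 high, centred on that side. Sprung: 2.5 N to start, 6 N fully in; keep it fully in while pulling.
- shaker: Stray shaker standing on the table: slim steel cylinder 36 mm across, 78 mm high, with a 17 mm black domed top (95 mm in all), about 70 g. Origin at the centre of the underside, z up.
- tin: Stray tin standing on the table: squat steel cylinder 56 mm across, 54 mm high, with a black lid 58 mm across and 14 mm high (68 mm in all), about 85 g. Origin at the centre of the underside, z up.
- caddy_shaker: The same kind of shaker, already standing in one compartment of the caddy; which one varies. Same size and origin as the stray shaker.
- caddy_tin: The same kind of tin, already standing in the other compartment of the caddy. Same size and origin as the stray tin.
- mustard: Bystander: yellow squeeze bottle 56 mm across, 160 mm high, loose, to be left alone. Origin at the centre of the underside.
- pickles: Bystander: jar 76 mm across, 120 mm high, loose, to be left alone. Origin at the centre of the underside.
Things that resemble listed ones, but are neither listed nor needed, are in the scene too. What is shaped like the tin but yellow is not meant.

How it is judged:
By the outcome, as a careful person would: the job done as asked, in the order asked, and still so for the second after the job is handed in, while the arm keeps its last pose, push and grip.
It also fails if it takes over 72 s, if anything falls off the work surface, if the arm or the gripper's body presses on something with over 40 N, if the wrist force passes 120 N, or if a joint passes its speed limit or range.

### The arm

A 6-joint arm with a two-finger parallel gripper is mounted at the origin on the work surface. World frame = base frame: x ahead of the robot, y to its left, z up, the work surface at z = 0. Lengths are in m, angles in rad, forces in N, time in s.
With the tool pointing down it reaches from about 0.35 to 0.85 m from the base axis. Payload 8.1 kg.
Tool frame: the origin (TCP) lies at the very end of the fingers, on their centre line; the grasp point (between the pads) lies 19 mm behind it; z points along the fingers, y is the line along which they close (so a half turn about z gives the same grasp; the last joint's range is limited). The gripper opens to 93 mm and grips with 3 to 60 N. Pads are 15 mm wide; open, the fingers measure 128 mm over their backs; the gripper's body (75 mm by 188 mm) begins 65 mm behind the grasp point.
Start: joints at [1.032, 0.13, 1.488, -0, 1.523, -0.085], TCP at [0.263, 0.539, 0.219] pointing down, gripper open.
Joint ranges: [-2.96, 2.96], [-0.89, 2.26], [0.02, 2.5], [-1.34, 4.48], [0, 2.73], [-2.66, 2.66]. Speed limits (rad/s): [2.39, 2.39, 2.79, 3.14, 3.14, 3.14].

### API

Orientations are given as a rotation vector (axis times angle).
In Python, from plant import robot gives the robot as it stands. The module is installed in compiled form; this text tells all that it offers.
- The arm moves only by the tool play_rows, never from a script. Its argument "increments" is text: rows parted by semicolons, each of 5 numbers parted by spaces: the shift along the tool's x, y, z in mm, then the turn about the tool's z in degrees, then the closure, from -1 (fully open) to 1 (shut). In form: dx dy dz yaw claw; .... A call has 1 to 20 rows; each row is the pose to reach, as a shift and turn from the pose commanded when the call began, along the tool's axes at that moment; what a row does not reach only later rows make up. A row lasts 1/10 s, in which the tool goes at most 50 mm and 8.59 degrees, less where a joint would pass 70% of its speed; a pose out of reach is approached as far as the arm can. A call with a gripper value outside its range is refused whole. The fingers move at their own pace and stop on an object; "force" is the grip in N (left out, the last holds). Time passes only in rows, so rows that repeat a pose let the fingers close. It gives the time, the measured TCP pose, the force, the opening and the grip force at its end, in the units of the state.
- robot.read_state(): the state, without advancing time (a new reading comes with each control period).
- robot.read_camera(name): name is "scene" or "top"; returns the picture (384x512x3 uint8, blue, green, red); there is no depth.
- robot.calibration(name): a dict with "vertical_fov" (degrees; the focal length in pixels is half the picture's height over the tangent of half this angle, whatever the lens; pixels are square), "cx", "cy" (the principal point, pixels), "D" ([k1, k2, p1, p2, k3] as OpenCV has them; the pictures are not rectified), "rvec" (rotation vector, rad) and "tvec" (3), from world to camera coordinates, as OpenCV has them. Camera axes: x right, y down, z forward; pixel columns grow to the right and rows downward; lengths in m; the calibration is good to about 2 mm. A picture is of the moment at which its call begins. calibration takes no time and is no camera call.
- robot.close_job(): hands the job in; it is judged then, once.
Trained networks look in the newest picture that a camera, given by its name, has taken for a name from the list of things; names that differ only in an ending like _2 or _b are one class to them, and where a whole thing is asked for, a point or a joint stands for the part that bears it (a point fixed in the world has none). Each returns a list of dicts, best first, with "conf" (0 to 1); they miss things now and then, are a little off and sometimes report something else, mostly with a low value. They report only what shows in the picture. A call takes as long as a camera call. They do not tell look-alikes from the thing itself.
- robot.recognise(camera, query): "centre" ([x, y, z] in m, in world coordinates, good to about 4 mm: the middle of the surface that is visible of it).
- robot.regions_of(camera, query): "pixels" (384x512 bool, what is visible of it).
- robot.landmark_of(camera, query): "centre" ([x, y, z] in m, in world coordinates, good to about 4 mm: a listed point, or the origin of a listed thing).
The state is a dict: "t": time; "q": joint angles; "dq": joint speeds; "joint_torque": joint torques, N m; "tool_pos": TCP position; "orientation": TCP orientation; "force": force on the tool from outside, world axes, zero at the start; "wrist_torque": the same for the moment, N m; "opening": finger opening in m; "gripper_force": force on a finger pad.
Only numpy, scipy, OpenCV 4.12 (cv2) and the standard library are available. Lean on these libraries where they do the work, as an engineer would, in place of code of your own. Each camera call takes 0.05 s, during which the arm holds its last target. There are 200 camera calls.

## Working session

There is one attempt and no reset: what is moved stays moved. The work goes in short steps, Python scripts to look and compute and a tool call to move; the robot and the scene stay as the last step left them, time stands still between calls to the robot, and variables do not carry over. Pictures are saved under pics/ and viewed, at most 10 in all, crops included, and the job is handed in when it is done.

Besides the shell and the picture viewer there is one more tool, called by a JSON object that holds its "method" and its "body", one argument or row to a line. play_rows: Moves the arm, as the interface text tells. Its arguments: {"type":"object","properties":{"increments":{"type":"string"},"force":{"type":"number"}},"required":["increments"]}

```bash
mkdir -p pics
python3 - <<'E'
from plant import robot
import cv2,numpy as np
a=robot.read_camera("scene");b=robot.read_camera("top")
cv2.imwrite("pics/s0.png",cv2.resize(a,(800,600),interpolation=3));cv2.imwrite("pics/t0.png",cv2.resize(b,(800,600),interpolation=3))
for n in ["caddy","handle_grip","shaker","tin","mustard","pickles"]:
  for c in ["top","scene"]:
    print(n,c,[(np.round(d["centre"],3).tolist(),round(d["conf"],2)) for d in robot.landmark_of(c,n)])
s=robot.read_state();print(s["t"],s["tool_pos"],s["orientation"],s["opening"])
for c in ["top","scene"]:print(robot.calibration(c))
E
```

```text
caddy top [([0.562, -0.016, 0.001], 0.58)]
caddy scene [([0.559, -0.018, 0.002], 0.56)]
handle_grip top [([0.559, -0.02, 0.151], 0.63)]
handle_grip scene [([0.562, -0.02, 0.153], 0.59)]
shaker top [([0.472, -0.265, -0.002], 0.47)]
shaker scene [([0.469, -0.263, 0.0], 0.58)]
tin top [([0.494, 0.364, 0.001], 0.76), ([0.368, 0.28, -0.002], 0.74), ([0.5, 0.162, -0.001], 0.66), ([0.477, 0.266, 0.003], 0.64), ([0.58, 0.264, 0.003], 0.5)]
tin scene [([0.585, 0.259, -0.002], 0.9), ([0.496, 0.362, -0.001], 0.78), ([0.472, 0.271, 0.003], 0.59), ([0.493, 0.167, -0.002], 0.59), ([0.359, 0.275, 0.001], 0.51), ([0.654, -0.06, 0.006], 0.26)]
mustard top []
mustard scene [([0.692, 0.329, 0.002], 0.85)]
pickles top [([0.692, -0.34, -0.001], 0.93)]
pickles scene [([0.692, -0.344, -0.003], 0.6), ([0.653, -0.061, 0.005], 0.56)]
0.7 [0.26300631 0.53929097 0.2186642 ] [7.06747577e-01 3.06104902e+00 6.93566209e-05] 0.09281498681444357
{'vertical_fov': 52.04627647703377, 'cx': 250.40310925117652, 'cy': 194.14106669217375, 'D': array([-0.07203104,  0.        ,  0.        ,  0.        ,  0.        ]), 'rvec': array([ 2.15840869, -2.15982866,  0.08658694]), 'tvec': array([0.02246631, 0.54289919, 1.28822304])}
{'vertical_fov': 47.941090800008105, 'cx': 260.3352859826876, 'cy': 191.21600133935576, 'D': array([0.02474952, 0.        , 0.        , 0.        , 0.        ]), 'rvec': array([ 2.09994445,  0.68904835, -0.3470142 ]), 'tvec': array([-0.4288017 , -0.10614211,  1.62336435])}
```

View pics/s0.png

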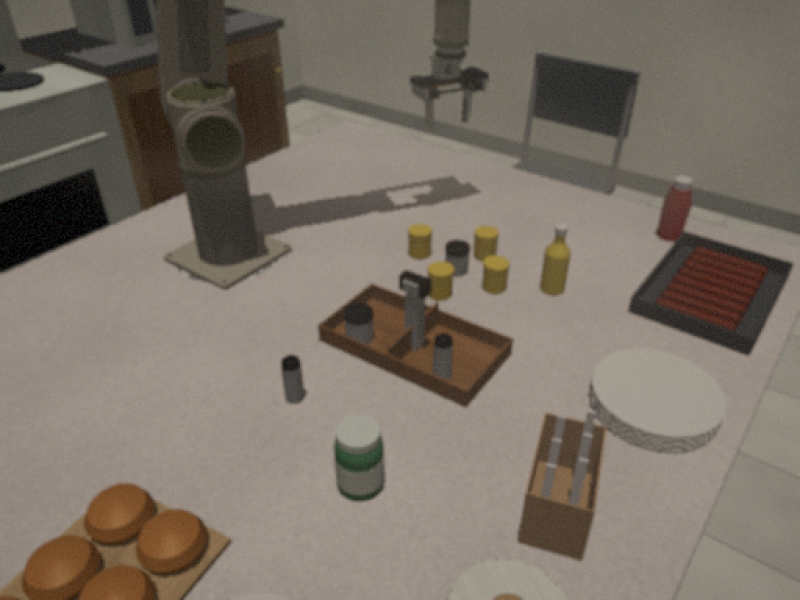

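View pics/t0.png

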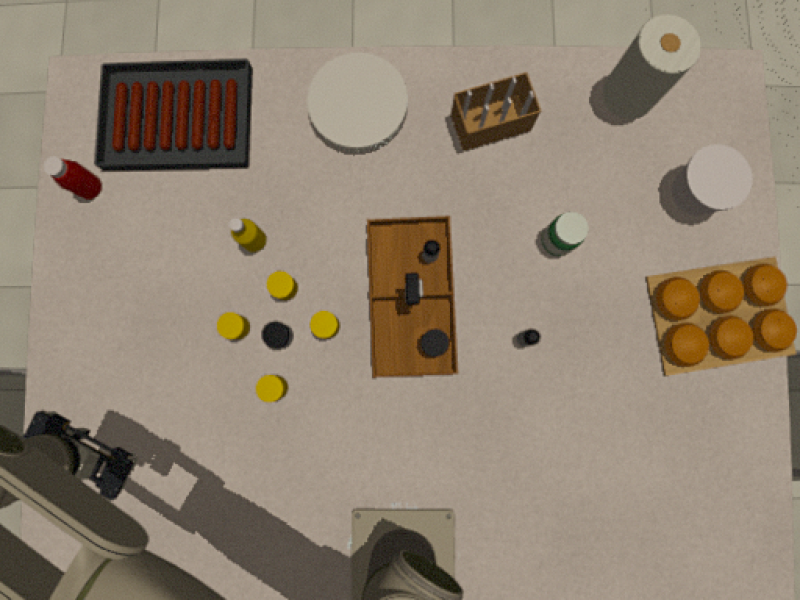

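Pixels in the top picture (800x600):
- **Caddy:** centred near (412,297). Its shaker is at (431,250) in the far compartment and its tin at (433,343) in the near one.
- **Tin candidates:** black-lidded tin (276,335), and yellow ones at (281,285), (232,326), (324,325) and (271,388). Only the black-lidded one at (276,335) fits, because yellow is excluded.
- **Stray shaker:** (529,338). It is the only shaker outside the caddy.

The button is on the right side of the grip (world -y), so caddy x is roughly world +x. Next I refine the poses and confirm them in one crop.

```bash
cat > h.py <<'E'
from plant import robot
import cv2,numpy as np
from scipy.spatial.transform import Rotation as R
from scipy.optimize import least_squares
def K(c):
    k=robot.calibration(c);f=192/np.tan(np.radians(k["vertical_fov"]/2))
    return np.array([[f,0,k["cx"]],[0,f,k["cy"]],[0,0,1]]),k["D"],k["rvec"],k["tvec"]
def proj(c,P):
    M,D,r,t=K(c);return cv2.projectPoints(np.array(P,float).reshape(-1,3),r,t,M,D)[0].reshape(-1,2)
def back(c,uv,z):
    M,D,r,t=K(c);u=cv2.undistortPoints(np.array(uv,float).reshape(-1,1,2),M,D).reshape(-1,2)
    Rm=cv2.Rodrigues(r)[0];d=np.c_[u,np.ones(len(u))]@Rm;o=-Rm.T@t
    return o+d*((z-o[2])/d[:,2])[:,None]
def plan(x,y,z,ang):
    """shift in tool mm and yaw deg; ang = world direction (deg) of the finger line"""
    s=robot.read_state();T=R.from_rotvec(s["orientation"])
    d=T.inv().apply(np.array([x,y,z])-s["tool_pos"])*1000
    ya=T.apply([0,1,0]);cur=np.degrees(np.arctan2(ya[1],ya[0]))
    w=-((ang-cur+90)%180-90)
    print("t",round(s["t"],2),"tool",s["tool_pos"].round(4),"cur",round(cur,1),"q6",s["q"][5].round(2),"shift",d.round(1),"yaw",round(w,1),"open",round(s["opening"],4),"F",s["force"].round(1))
def cad(p,c):  # caddy points to world
    a=c[2];p=np.array(p,float).reshape(-1,3)
    return np.c_[c[0]+p[:,0]*np.cos(a)-p[:,1]*np.sin(a),c[1]+p[:,0]*np.sin(a)+p[:,1]*np.cos(a),p[:,2]]
E
python3 - <<'E'
from h import *
uv=np.array([[368,219],[450,216],[456,376],[374,378]])*.64
W=back("top",uv,.04);print(W.round(3))
C=[[.17,.09,.04],[.17,-.09,.04],[-.17,-.09,.04],[-.17,.09,.04]]
s=least_squares(lambda c:(proj("top",cad(C,c))-uv).ravel(),[.56,-.017,0]);c=s.x;print(c,s.fun.round(1))
img=robot.read_camera("top")
g=cv2.cvtColor(img,cv2.COLOR_BGR2GRAY)
for n,(u,v),z,r in [("tin",(276,335),.068,14),("shaker",(529,338),.09,9),("ctin",(433,343),.073,14),("csh",(431,248),.095,9)]:
    u,v=int(u*.64),int(v*.64);m=(g[v-r:v+r+1,u-r:u+r+1]<60).astype(np.uint8)
    n_,l,st,ce=cv2.connectedComponentsWithStats(m);i=1+np.argmax(st[1:,4])
    p=ce[i]+[u-r,v-r];print(n,p.round(1),st[i],back("top",[p],z).round(4))
for q in ["shaker","tin"]:
  for cam in ["top","scene"]:
    robot.read_camera(cam);print(q,cam,[np.round(d["centre"],3).tolist() for d in robot.landmark_of(cam,q)], [np.round(d["centre"],3).tolist() for d in robot.landmark_of(cam,"caddy_"+q)])
x0,y0=130,130;S=3
cr=cv2.resize(img[y0:y0+125,x0:x0+230],None,fx=S,fy=S,interpolation=cv2.INTER_CUBIC)
for P in (C,[[.03,.013,.169],[.03,-.013,.169],[-.03,-.013,.169],[-.03,.013,.169]]):
    cv2.polylines(cr,[((proj("top",cad(P,c))-[x0,y0]+.5)*S).astype(int)],True,(255,0,255),1)
cv2.imwrite("pics/c1.png",cr)
E
```

```text
[[ 0.725  0.072  0.04 ]
 [ 0.73  -0.105  0.04 ]
 [ 0.388 -0.114  0.04 ]
 [ 0.384  0.058  0.04 ]]
[ 0.55690241 -0.02210282  0.03312514] [-0.4  0.2  0.5  0.2  1.1 -0.5 -1.3  0.1]
tin [176.8 214.3] [  6   6  19  17 249] [[0.4735 0.2603 0.068 ]]
shaker [337.8 215.8] [  2   4  15  11 118] [[ 0.467  -0.2561  0.09  ]]
ctin [279.1 219.4] [  4   0  25  29 364] [[ 0.4566 -0.071   0.073 ]]
csh [274.5 160.7] [  1   5  15  14 144] [[ 0.6437 -0.0564  0.095 ]]
shaker top [[0.469, -0.262, -0.002], [0.476, 0.266, -0.002]] [[0.657, -0.058, 0.007], [0.69, -0.344, 0.002]]
shaker scene [[0.469, -0.264, -0.003]] [[0.653, -0.06, 0.007], [0.686, 0.33, 0.002]]
tin top [[0.498, 0.164, 0.0], [0.366, 0.278, -0.003], [0.494, 0.363, 0.001], [0.583, 0.256, 0.004], [0.477, 0.268, -0.001]] [[0.459, -0.068, 0.005]]
tin scene [[0.477, 0.266, 0.003], [0.361, 0.276, 0.002], [0.588, 0.258, -0.003], [0.497, 0.361, -0.002], [0.496, 0.165, -0.002]] [[0.461, -0.065, 0.004]]
```

View pics/c1.png

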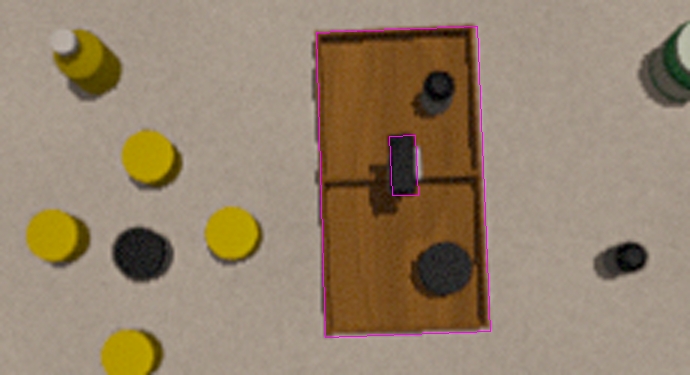

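The crop confirms it: the black-lidded tin at (141,253) sits among four yellow ones, the stray shaker is at (629,257), and the caddy and grip outlines fit well. Now I move for the tin with a diagonal grasp.

Run:
```python
from h import *
c=[.558,-.021,.033]
print(cad([[-.095,.038,0],[.095,.038,0],[0,0,0]],c).round(4))
plan(.475,.264,.10,38);plan(.475,.264,.024,38)
```

```text
[[ 0.4618  0.0138  0.    ]
 [ 0.6517  0.0201  0.    ]
 [ 0.558  -0.021   0.    ]]
t 1.35 tool [0.263  0.5393 0.2186] cur 64.0 q6 -0.09 shift [-311.2 -154.5  118.6] yaw 26.0 open 0.0928 F [ 0.2  0.7 -0.7]
t 1.35 tool [0.263  0.5393 0.2186] cur 64.0 q6 -0.09 shift [-311.2 -154.5  194.6] yaw 26.0 open 0.0928 F [ 0.2  0.7 -0.7]
```

{"method": "play_rows", "body": {
  "increments": "-40 -20 0 4 -1;-80 -40 0 8 -1;-120 -60 10 12 -1;-160 -80 20 16 -1;-200 -100 30 20 -1;-240 -120 40 24 -1;-280 -140 50 26 -1;-311 -154 70 26 -1;-311 -154 90 26 -1;-311 -154 90 26 -1;-311 -154 90 26 -1;-311 -154 90 26 -1",
  "force": 15
}}

```text
t: 2.55
tool_pos: [0.4754, 0.2655, 0.1301]
orientation: [1.375, 2.823, 0.002]
force: [-0.1, 0.5, 0.7]
opening: 0.0928
gripper_force: 0.0
```

Run:
```python
from h import *
plan(.475,.264,.024,38)
a=robot.read_camera("top");b=robot.read_camera("scene")
cv2.imwrite("pics/c2.png",np.hstack([cv2.resize(a[150:270,110:240],None,fx=3,fy=3,interpolation=2),cv2.resize(b[120:220,230:363],None,fx=3,fy=3.6,interpolation=2)]))
```

```text
t 2.55 tool [0.4754 0.2655 0.1301] cur 38.1 q6 -0.25 shift [ -0.9  -1.4 106.1] yaw 0.1 open 0.0928 F [-0.1  0.5  0.7]
```

View pics/c2.png

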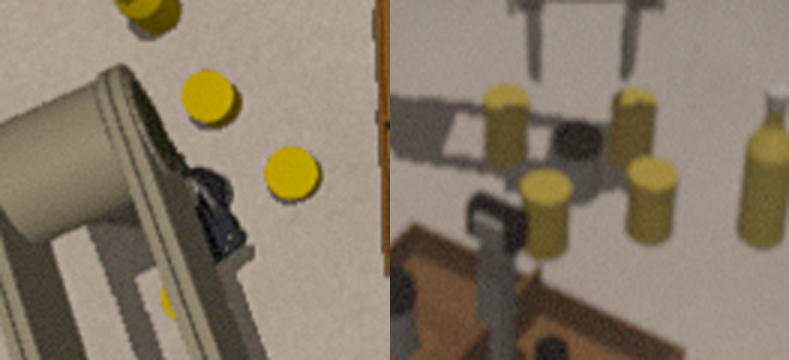

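The right panel shows the open fingers (535 and 628) straddling the black-lidded tin (577,145). I descend and grip.

{"method": "play_rows", "body": {
  "increments": "-1 -1 30 0 -1;-1 -1 60 0 -1;-1 -1 85 0 -1;-1 -1 106 0 -1;-1 -1 106 0 -1;-1 -1 106 0 1;-1 -1 106 0 1;-1 -1 106 0 1;-1 -1 106 0 1;-1 -1 106 0 1;-1 -1 106 0 1;-1 -1 106 0 1;-1 -1 106 0 1;-1 -1 106 0 1;-1 -1 106 0 1;-1 -1 80 0 1;-1 -1 40 0 1;-1 -1 0 0 1;-1 -1 0 0 1",
  "force": 15
}}

```text
t: 4.55
tool_pos: [0.4782, 0.2646, 0.135]
orientation: [1.375, 2.818, 0.011]
force: [0.4, 0.8, -0.3]
opening: 0.0576
gripper_force: 15.0
```

Run:
```python
from h import *
plan(.4618,.0138,.12,37);plan(.4618,.0138,.031,37)
```

```text
t 4.55 tool [0.4782 0.2646 0.135 ] cur 38.0 q6 -0.25 shift [-187.5 -167.5   13.9] yaw 1.0 open 0.0576 F [ 0.4  0.8 -0.3]
t 4.55 tool [0.4782 0.2646 0.135 ] cur 38.0 q6 -0.25 shift [-187.3 -168.3  102.9] yaw 1.0 open 0.0576 F [ 0.4  0.8 -0.3]
```

{"method": "play_rows", "body": {
  "increments": "-20 -18 0 1 1;-50 -45 0 1 1;-80 -72 0 1 1;-110 -99 0 1 1;-140 -126 0 1 1;-165 -148 0 1 1;-182 -163 0 1 1;-187 -168 0 1 1;-187 -168 0 1 1;-187 -168 0 1 1;-187 -168 0 1 1;-187 -168 0 1 1"
}}

```text
t: 5.75
tool_pos: [0.4576, 0.0133, 0.1285]
orientation: [-1.4, -2.812, -0.0]
force: [-0.2, -0.3, 0.2]
opening: 0.0576
gripper_force: 15.0
```

Run:
```python
from h import *
plan(.4618,.0138,.031,37)
a=robot.read_camera("top");b=robot.read_camera("scene")
cv2.imwrite("pics/c3.png",np.hstack([cv2.resize(a[130:250,200:320],None,fx=3,fy=3,interpolation=2),cv2.resize(b[150:270,190:335],None,fx=3,fy=3,interpolation=2)]))
```

```text
t 5.75 tool [0.4576 0.0133 0.1285] cur 37.1 q6 -0.73 shift [-2.2  3.7 97.5] yaw 0.1 open 0.0576 F [-0.2 -0.3  0.2]
```

View pics/c3.png

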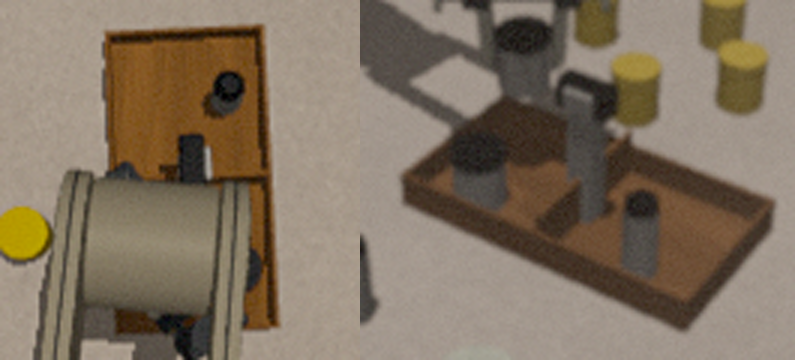

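{"method": "play_rows", "body": {
  "increments": "-2 4 20 0 1;-2 4 45 0 1;-2 4 65 0 1;-2 4 80 0 1;-2 4 90 0 1;-2 4 96 0 1;-2 4 99 0 1;-2 4 99 0 1;-2 4 99 0 1;-2 4 99 0 1;-2 4 99 0 1"
}}

```text
t: 6.95
tool_pos: [0.4625, 0.0131, 0.0302]
orientation: [1.401, 2.811, 0.001]
force: [-0.7, 0.5, -1.2]
opening: 0.0578
gripper_force: 15.0
```

Run:
```python
from h import *
plan(.4618,.0138,.029,37)
```

```text
t 6.95 tool [0.4625 0.0131 0.0302] cur 37.0 q6 -0.73 shift [ 1.  -0.1  1.2] yaw -0.0 open 0.0578 F [-0.7  0.5 -1.2]
```

{"method": "play_rows", "body": {
  "increments": "0 0 1 0 1;0 0 1 0 1;0 0 1 0 -0.6;0 0 1 0 -0.6;0 0 1 0 -0.6;0 0 1 0 -0.6;0 0 1 0 -0.6;0 0 -20 0 -0.6;0 0 -50 0 -0.6;0 0 -85 0 -0.6;0 0 -120 0 -0.6;0 0 -140 0 -0.6;0 0 -140 0 -0.6;0 0 -140 0 -0.6"
}}

```text
t: 8.35
tool_pos: [0.4621, 0.0131, 0.1694]
orientation: [1.402, 2.811, 0.0]
force: [-0.2, -1.1, -0.8]
opening: 0.0746
gripper_force: 0.0
```

Run:
```python
from h import *
plan(.469,-.263,.17,92);plan(.469,-.263,.046,92)
robot.read_camera("scene");print([np.round(d["centre"],3).tolist() for d in robot.landmark_of("scene","tin")],[np.round(d["centre"],3).tolist() for d in robot.landmark_of("scene","caddy")])
```

```text
t 8.35 tool [0.4621 0.0131 0.1694] cur 37.0 q6 -0.73 shift [-224.7 -160.7   -0.6] yaw -55.0 open 0.0746 F [-0.2 -1.1 -0.8]
t 8.35 tool [0.4621 0.0131 0.1694] cur 37.0 q6 -0.73 shift [-224.7 -160.7  123.4] yaw -55.0 open 0.0746 F [-0.2 -1.1 -0.8]
[[0.498, 0.36, -0.002], [0.497, 0.166, -0.004], [0.457, 0.019, 0.01], [0.586, 0.258, -0.001]] [[0.561, -0.017, 0.002]]
```

{"method": "play_rows", "body": {
  "increments": "-30 -21 0 -7 -1;-65 -46 0 -14 -1;-100 -71 0 -21 -1;-135 -96 0 -28 -1;-170 -121 0 -35 -1;-200 -143 0 -42 -1;-220 -157 0 -49 -1;-225 -161 0 -55 -1;-225 -161 20 -55 -1;-225 -161 40 -55 -1;-225 -161 40 -55 -1;-225 -161 40 -55 -1"
}}

```text
t: 9.7
tool_pos: [0.468, -0.2628, 0.1285]
orientation: [0.055, -3.139, -0.003]
force: [-0.9, 0.6, 0.1]
opening: 0.093
gripper_force: 0.0
```

Run:
```python
from h import *
plan(.469,-.263,.046,92)
b=robot.read_camera("scene")
for cam in ["scene"]:print([np.round(d["centre"],3).tolist() for d in robot.landmark_of(cam,"shaker")])
cv2.imwrite("pics/c4.png",cv2.resize(b[150:280,140:335],None,fx=4,fy=4,interpolation=2))
```

```text
t 9.7 tool [ 0.468  -0.2628  0.1285] cur 92.0 q6 -2.21 shift [-1.2 -0.3 82.5] yaw 0.0 open 0.093 F [-0.9  0.6  0.1]
[[0.471, -0.263, -0.0]]
```

View pics/c4.png

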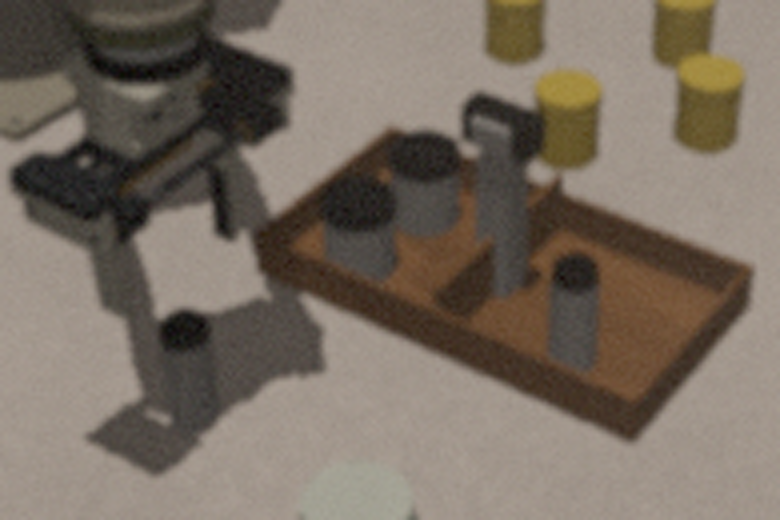

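The first tin stands upright beside its twin (425,185). The gripper is over the stray shaker (187,365).

{"method": "play_rows", "body": {
  "increments": "0 0 25 0 -1;0 0 50 0 -1;0 0 70 0 -1;-1 0 82 0 -1;-1 0 82 0 -1;-1 0 82 0 1;-1 0 82 0 1;-1 0 82 0 1;-1 0 82 0 1;-1 0 82 0 1;-1 0 82 0 1;-1 0 82 0 1;-1 0 82 0 1;-1 0 82 0 1;-1 0 82 0 1;-1 0 60 0 1;-1 0 20 0 1;-1 0 -25 0 1;-1 0 -50 0 1;-1 0 -50 0 1",
  "force": 15
}}

```text
t: 11.8
tool_pos: [0.4723, -0.2651, 0.185]
orientation: [-0.055, 3.134, -0.008]
force: [-0.2, -0.6, -0.4]
opening: 0.0357
gripper_force: 15.0
```

Run:
```python
from h import *
plan(.6517,-.0,.18,92);plan(.6517,.0201,.18,92);plan(.652,-.2,.18,92)
```

```text
t 11.8 tool [ 0.4723 -0.2651  0.185 ] cur 92.0 q6 -2.21 shift [-188.6  258.7    4.9] yaw 0.0 open 0.0357 F [-0.2 -0.6 -0.4]
t 11.8 tool [ 0.4723 -0.2651  0.185 ] cur 92.0 q6 -2.21 shift [-189.3  278.7    4.9] yaw 0.0 open 0.0357 F [-0.2 -0.6 -0.4]
t 11.8 tool [ 0.4723 -0.2651  0.185 ] cur 92.0 q6 -2.21 shift [-181.9   58.8    5.9] yaw 0.0 open 0.0357 F [-0.2 -0.6 -0.4]
```

{"method": "play_rows", "body": {
  "increments": "-15 22 0 0 1;-40 58 0 0 1;-65 94 0 0 1;-90 131 0 0 1;-115 168 0 0 1;-140 205 0 0 1;-165 240 0 0 1;-182 266 0 0 1;-190 276 0 0 1;-192 278 0 0 1;-192 278 0 0 1;-192 278 0 0 1;-192 278 0 0 1"
}}

```text
t: 13.1
tool_pos: [0.6516, 0.0197, 0.1797]
orientation: [0.052, -3.141, 0.0]
force: [-0.5, -0.2, -1.0]
opening: 0.0356
gripper_force: 15.0
```

Run:
```python
from h import *
plan(.6517,.0201,.051,92)
```

```text
t 13.1 tool [0.6516 0.0197 0.1797] cur 91.9 q6 -1.65 shift [ -0.2   0.4 128.7] yaw -0.1 open 0.0356 F [-0.5 -0.2 -1. ]
```

{"method": "play_rows", "body": {
  "increments": "0 0 30 0 1;0 0 65 0 1;0 0 95 0 1;0 0 112 0 1;0 0 122 0 1;0 0 127 0 1;0 0 129 0 1;0 0 129 0 1;0 0 129 0 1;0 0 129 0 1;0 0 129 0 -0.2;0 0 129 0 -0.2;0 0 129 0 -0.2;0 0 129 0 -0.2;0 0 100 0 -0.2;0 0 60 0 -0.2;0 0 20 0 -0.2;0 0 -20 0 -0.2;0 0 -20 0 -0.2;0 0 -20 0 -0.2"
}}

```text
t: 15.1
tool_pos: [0.6529, 0.0211, 0.2013]
orientation: [-0.055, 3.138, -0.0]
force: [0.2, -0.0, -0.6]
opening: 0.056
gripper_force: 0.0
```

Run:
```python
from h import *
a=robot.read_camera("top");ta=[np.round(d["centre"],3).tolist() for d in robot.landmark_of("top","handle_grip")]
b=robot.read_camera("scene");print(ta,[np.round(d["centre"],3).tolist() for d in robot.landmark_of("scene","handle_grip")],[np.round(d["centre"],3).tolist() for d in robot.landmark_of("scene","caddy")])
plan(.558,-.021,.20,92);plan(.558,-.021,.139,92)
x0,y0=190,110;S=3
cr=cv2.resize(a[y0:y0+150,x0:x0+130],None,fx=S,fy=S,interpolation=2);c=[.558,-.021,.033]
C=[[.17,.09,.04],[.17,-.09,.04],[-.17,-.09,.04],[-.17,.09,.04]]
for P in (C,):
    cv2.polylines(cr,[((proj("top",cad(P,c))-[x0,y0]+.5)*S).astype(int)],True,(255,0,255),1)
cv2.imwrite("pics/c5.png",np.hstack([cr,cv2.resize(b[150:300,190:320],None,fx=3,fy=3,interpolation=2)]))
```

```text
[[0.562, -0.022, 0.152]] [[0.561, -0.02, 0.153]] [[0.562, -0.02, 0.004], [0.653, -0.059, 0.002]]
t 15.35 tool [0.651  0.0212 0.1975] cur 92.0 q6 -1.65 shift [ 94.4 -38.9  -2.2] yaw 0.0 open 0.056 F [0.3 0.3 0.2]
t 15.35 tool [0.651  0.0212 0.1975] cur 92.0 q6 -1.65 shift [ 94.2 -38.9  58.8] yaw 0.0 open 0.056 F [0.3 0.3 0.2]
```

View pics/c5.png

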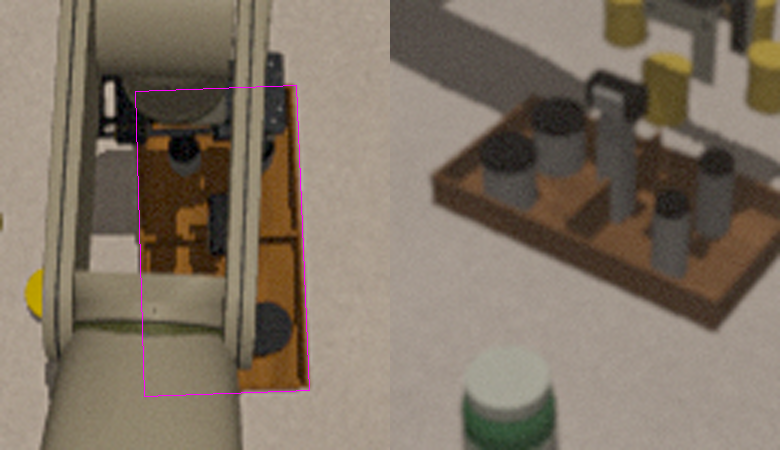

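All four containers stand upright in the right compartments (right panel: tins at 508,170 and 558,135; shakers at 672,235 and 716,195). Now the handle.

{"method": "play_rows", "body": {
  "increments": "20 -8 -5 0 -0.2;50 -21 -5 0 -0.2;80 -34 -5 0 -0.2;93 -39 -5 0 -0.2;93 -39 -5 0 -0.2;93 -39 -5 0 -0.2;93 -39 -5 0 -0.2",
  "force": 45
}}

```text
t: 16.05
tool_pos: [0.5609, -0.0208, 0.2043]
orientation: [0.055, -3.141, -0.0]
force: [1.4, 0.1, 0.4]
opening: 0.0557
gripper_force: 0.0
```

Run:
```python
from h import *
plan(.5595,-.021,.139,92)
```

```text
t 16.05 tool [ 0.5609 -0.0208  0.2043] cur 92.0 q6 -1.73 shift [ 1.4 -0.2 65.3] yaw 0.0 open 0.0557 F [1.4 0.1 0.4]
```

{"method": "play_rows", "body": {
  "increments": "0 0 20 0 -0.2;0 0 40 0 -0.2;0 0 55 0 -0.2;1 0 65 0 -0.2;1 0 65 0 -0.2;1 0 65 0 -0.2;1 0 65 0 1;1 0 65 0 1;1 0 65 0 1;1 0 65 0 1;1 0 65 0 1;1 0 65 0 1;1 0 65 0 1;1 0 65 0 1",
  "force": 45
}}

```text
t: 17.45
tool_pos: [0.5598, -0.0198, 0.1404]
orientation: [-0.056, 3.14, 0.003]
force: [-1.3, 5.8, 4.5]
opening: 0.0263
gripper_force: 45.0
```

Opening 26.3 mm means the button is fully in. I pull up slowly.

{"method": "play_rows", "body": {
  "increments": "0 0 -8 0 1;0 0 -16 0 1;0 0 -24 0 1;0 0 -32 0 1;0 0 -40 0 1;0 0 -48 0 1;0 0 -56 0 1;0 0 -64 0 1;0 0 -72 0 1;0 0 -80 0 1;0 0 -88 0 1;0 0 -94 0 1;0 0 -94 0 1;0 0 -94 0 1",
  "force": 50
}}

```text
t: 18.85
tool_pos: [0.5599, -0.0211, 0.2342]
orientation: [-0.055, 3.14, -0.0]
force: [-0.4, 3.7, 0.1]
opening: 0.0257
gripper_force: 50.0
```

Run:
```python
from h import *
plan(.56,-.021,.24,92)
for c in ["scene","top"]:
  b=robot.read_camera(c);print([[np.round(d["centre"],3).tolist() for d in robot.landmark_of(c,n)] for n in ("handle_grip","caddy")])
```

```text
t 18.85 tool [ 0.5599 -0.0211  0.2342] cur 92.0 q6 -1.73 shift [-0.1  0.1 -5.8] yaw -0.0 open 0.0257 F [-0.4  3.7  0.1]
[[[0.563, -0.019, 0.244], [0.46, -0.067, 0.002]], [[0.562, -0.018, 0.0]]]
[[[0.56, -0.024, 0.244]], [[0.561, -0.016, 0.002], [0.687, 0.331, -0.001]]]
```

The handle is past the first stop (grip at 0.244) and the caddy is still down. I continue to the second stop and lift gently.

{"method": "play_rows", "body": {
  "increments": "0 0 -3 0 1;0 0 -5 0 1;0 0 -7 0 1;0 0 -9 0 1;0 0 -11 0 1;0 0 -14 0 1;0 0 -18 0 1;0 0 -22 0 1;0 0 -26 0 1;0 0 -30 0 1;0 0 -34 0 1;0 0 -38 0 1;0 0 -42 0 1;0 0 -46 0 1;0 0 -48 0 1;0 0 -48 0 1;0 0 -48 0 1;0 0 -48 0 1;0 0 -48 0 1",
  "force": 55
}}

```text
t: 21.05
tool_pos: [0.5593, -0.0211, 0.2814]
orientation: [0.055, -3.141, -0.0]
force: [-0.5, -0.4, -8.4]
opening: 0.026
gripper_force: 55.0
```

Run:
```python
from h import *
plan(.56,-.021,.28,92)
print(robot.read_state()["wrist_torque"].round(2))
b=robot.read_camera("scene");print([[np.round(d["centre"],3).tolist() for d in robot.landmark_of("scene",n)] for n in ("handle_grip","caddy","shaker","tin","mustard","pickles")])
cv2.imwrite("pics/c6.png",cv2.resize(b[90:290,150:400],None,fx=3,fy=3,interpolation=2))
```

```text
t 21.05 tool [ 0.5593 -0.0211  0.2814] cur 92.0 q6 -1.74 shift [-0.7  0.1  1.4] yaw -0.0 open 0.026 F [-0.5 -0.4 -8.4]
[ 0.03 -0.07 -0.01]
[[[0.562, -0.021, 0.289], [0.561, -0.018, 0.042]], [[0.559, -0.021, 0.041]], [[0.654, 0.018, 0.047]], [[0.361, 0.278, -0.003], [0.587, 0.259, 0.001], [0.498, 0.363, -0.0], [0.459, 0.013, 0.051]], [[0.694, 0.329, -0.002]], [[0.69, -0.344, -0.002]]]
```

View pics/c6.png

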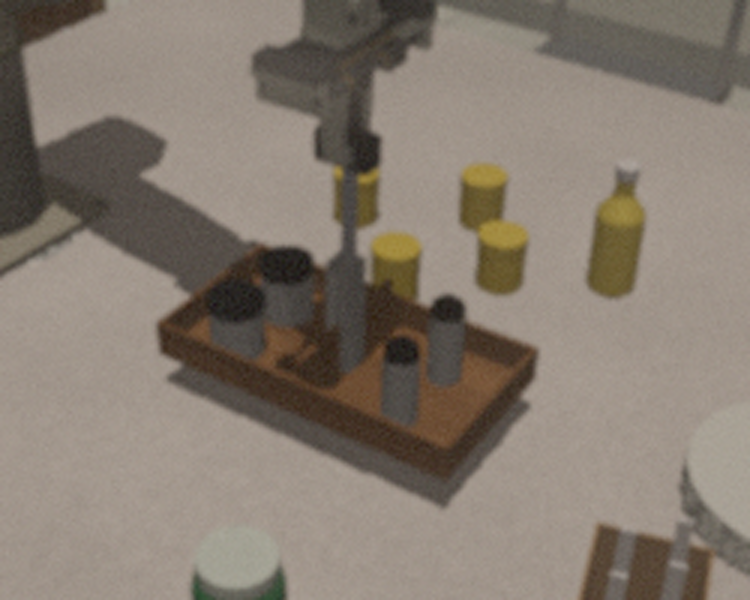

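The caddy hangs level, about 40 mm clear of the table, with the handle fully out. All four items are upright and the yellow tins, mustard and pickles are untouched. I hand it in.

```bash
python3 -c "
from plant import robot
print(robot.close_job())"
```

```text
the job is handed in; nothing more can be done
None
```

The job is handed in: the stray shaker and tin stand upright beside their own kind, and the arm holds the caddy level, about 4 cm up, by its fully extended handle. The other things on the table were left alone, and it took about 21 s of the 72 s allowed.

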